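# Lift the strainer basket out of the brush washer and hold it to drain

### The job

Take the green lid off the brush washer by its knob and set it down, without dropping it, right way up on the cork mat. Then lift the strainer basket with the two small pots in it straight out of the tank by its red handle and hold it level and still right above the tank, with about 6 cm of air between the basket's underside and the tank's rim; finish while holding it there. Keep both pots in the basket, leave the tank where it stands, and do not disturb the bowl of lemons, the amber jar or the mug of brushes.

Things in the scene. Friction and masses are not known exactly. Their poses are not given: they have to be found in the camera images.
- tank: Brush washer tank: open round steel can standing loose on the table, 150 mm outside diameter, 142 mm inside, rim 90 mm above the table, floor 5 mm thick, 1.4 kg. Origin: centre of its underside; z up. It stands either left or right of the robot's centre line, with the mat on the other side.
- lid: Dark green hollow domed lid, 164 mm diameter, 0.25 kg, loose on the tank's rim with a lip 6 mm down outside it; lifts straight off. Origin: centre of the lip's lower edge (84 mm above the table at the start), z up. Flat top 50 mm above the origin; on it a central black upright cylinder knob, 28 mm diameter, 50 to 84 mm above the origin.
- mat: Square cork mat, 210 x 210 mm, 6 mm thick, fixed flat on the table; where the lid goes. Origin: centre of its underside.
- basket: Wire strainer basket, 112 mm diameter, wall 52 mm, 0.3 kg, on the tank floor, 15 mm play all round, hidden until the lid is off. Origin: centre of underside, z up. Posts at x = +-52 mm carry a straight red handle bar along its x axis, 110 mm long, 12 mm wide (y), 105 to 119 mm above the origin, free on both sides; it balances near the bar's middle.
- pot_a: Small capped glass pot with brass cap, 32 mm diameter, 34 mm tall, about 40 g, standing loose in the basket on one side of the handle. Origin: centre of its underside.
- pot_b: Small capped glass pot with white cap, 32 mm diameter, 34 mm tall, about 40 g, standing loose in the basket on the other side of the handle. Origin: centre of its underside.
- lemons: Metal bowl of lemons, 140 mm diameter, about 110 mm tall; leave alone. Origin: centre of its underside.
- medium: Amber glass jar with black cap, 60 mm diameter, 100 mm tall; leave alone. Origin: centre of its underside.
- brushes: Blue mug of upright brushes, 76 mm diameter, brush tips to about 225 mm; leave alone. Origin: centre of its underside.
Mind the look-alikes: they are no part of the job. Several things have the shape of the lid; the one meant has the colours described above.

How it is judged:
By the outcome, as a careful person would: the job done as asked, in the order asked, and still so for the second after the job is handed in, while the arm keeps its last pose, push and grip.
It also fails if it takes over 51 s, if anything falls off the work surface, if the arm or the gripper's body presses on something with over 40 N, if the wrist force passes 120 N, or if a joint passes its speed limit or range.

### The arm

A 6-joint arm with a two-finger parallel gripper is mounted at the origin on the work surface. World frame = base frame: x ahead of the robot, y to its left, z up, the work surface at z = 0. Lengths are in m, angles in rad, forces in N, time in s.
With the tool pointing down it reaches from about 0.25 to 0.775 m from the base axis. Payload 4 kg.
Tool frame: the origin (TCP) lies at the very end of the fingers, on their centre line; the grasp point (between the pads) lies 19 mm behind it; z points along the fingers, y is the line along which they close (so a half turn about z gives the same grasp; the last joint's range is limited). The gripper opens to 94 mm and grips with 3 to 60 N. Pads are 16 mm wide; open, the fingers measure 119 mm over their backs; the gripper's body (75 mm by 177 mm) begins 78 mm behind the grasp point.
Start: joints at [-1.339, 0.087, 1.371, -0, 1.684, -0.103], TCP at [0.181, -0.519, 0.206] pointing down, gripper open.
Joint ranges: [-3.1, 3.1], [-0.76, 2.03], [0.27, 2.55], [-1.08, 4.22], [0.17, 2.65], [-2.57, 2.57]. Speed limits (rad/s): [2.79, 2.79, 3.14, 3.14, 3.14, 3.14].

### API

Orientations are given as [roll, pitch, yaw] about the fixed x, y, z axes, in that order (R = Rz(yaw) Ry(pitch) Rx(roll)).
In Python, from bench import robot gives the robot as it stands. The module is installed in compiled form; this text tells all that it offers.
- The arm moves only by the tool move_arm, never from a script. Its argument "deltas" is one flat list of numbers, 7 for each row, row after row: the turn, a rotation vector about the tool's x, y, z in rad, then the shift along the tool's x, y, z in cm, then the closure, from -1 (fully open) to 1 (shut). A call has 1 to 8 rows; each row is the pose to reach, as a shift and turn from the pose commanded when the call began, along the tool's axes at that moment; what a row does not reach only later rows make up. A row lasts 1/10 s, in which the tool goes at most 50 mm and 8.59 degrees, less where a joint would pass 70% of its speed; a pose out of reach is approached as far as the arm can. A call with a gripper value outside its range is refused whole. The fingers move at their own pace and stop on an object; the grip force is fixed at half the most. Time passes only in rows, so rows that repeat a pose let the fingers close. It gives the time, the measured TCP pose, the force, the opening and the grip force at its end, in the units of the state.
- robot.get_obs(): the state, without advancing time (a new reading comes with each control period).
- robot.snapshot(name): name is "scene" or "top" or "wrist"; returns a dict with "image" (420x560x3 uint8, red, green, blue), "depth" (420x560 float32, m along the optical axis (not along the pixel's ray), 0 where there is no reading), "fov_y" (degrees; the focal length in pixels is half the picture's height over the tangent of half this angle, whatever the lens; pixels are square), "cx", "cy" (the principal point, pixels), "D" ([k1, k2, p1, p2, k3] as OpenCV has them; the pictures are not rectified), "origin" and "orientation" of the camera in the world; the wrist camera has in their place "T_tool_cam" (4x4, takes a point from camera to tool coordinates, whose origin is the TCP and whose axes are the flange's). Camera axes: x right, y up, looking along -z (the intrinsics and any distortion apply to the point x, -y, -z); pixel columns grow to the right and rows downward; lengths in m; the calibration is good to about 2 mm. A picture is of the moment at which its call begins: read the wrist's pose just before it.
- robot.close_job(): hands the job in; it is judged then, once.
The state is a dict: "time": time; "joint_positions": joint angles; "qvel": joint speeds; "joint_torque": joint torques, N m; "tool_pos": TCP position; "ee_rot": TCP orientation; "wrist_force": force on the tool from outside, world axes, zero at the start; "wrist_torque": the same for the moment, N m; "width": finger opening in m; "finger_force": force on a finger pad.
Only numpy, scipy, OpenCV 4.12 (cv2) and the standard library are available. Lean on these libraries where they do the work, as an engineer would, in place of code of your own. Each camera call takes 0.05 s, during which the arm holds its last target. There are 200 camera calls.

## Working session

There is one attempt and no reset: what is moved stays moved. The work goes in short steps, Python scripts to look and compute and a tool call to move; the robot and the scene stay as the last step left them, time stands still between calls to the robot, and variables do not carry over. Pictures are saved under pics/ and viewed, at most 10 in all, crops included, and the job is handed in when it is done.

Besides the shell and the picture viewer there is one more tool, called after "Emit:" in YAML: its name, and indented under it one key for each argument. move_arm: Moves the arm, as the interface text tells. Its arguments: {"type":"object","properties":{"deltas":{"type":"array","items":{"type":"number"}}},"required":["deltas"]}

```bash
mkdir -p pics
cat > h.py <<'E'
import numpy as np, cv2
from scipy.spatial.transform import Rotation as R
from bench import robot
def snap(name):
    o=robot.get_obs(); s=robot.snapshot(name)
    if name=="wrist":
        T=np.eye(4); T[:3,:3]=R.from_euler('xyz',o["ee_rot"]).as_matrix(); T[:3,3]=o["tool_pos"]
        s["T"]=T@np.array(s["T_tool_cam"])
    else:
        T=np.eye(4); q=np.array(s["orientation"])
        T[:3,:3]=q if q.shape==(3,3) else R.from_euler('xyz',q).as_matrix(); T[:3,3]=s["origin"]; s["T"]=T
    f=210/np.tan(np.radians(s["fov_y"])/2); s["K"]=np.array([[f,0,s["cx"]],[0,f,s["cy"]],[0,0,1]])
    return s
def rays(s,px):
    u=cv2.undistortPoints(np.array(px,float).reshape(-1,1,2),s["K"],np.array(s["D"],float)).reshape(-1,2)
    return np.c_[u[:,0],-u[:,1],-np.ones(len(u))]@s["T"][:3,:3].T
def plane(s,px,z):
    d=rays(s,px); o=s["T"][:3,3]; return o+d*((z-o[2])/d[:,2])[:,None]
def cloud(s):
    h,w=s["depth"].shape; v,u=np.mgrid[:h,:w]; px=np.c_[u.ravel(),v.ravel()]
    P=s["T"][:3,3]+rays(s,px)*s["depth"].reshape(-1,1)
    P[s["depth"].ravel()==0]=np.nan
    return P.reshape(h,w,3)
def save(s,n): cv2.imwrite("pics/"+n,s["image"][:,:,::-1])
E
python3 - <<'E'
from h import *
for n in ("scene","top"):
    s=snap(n); save(s,n+".png"); print(n,s["T"].round(3).tolist(),s["orientation"],s["fov_y"],s["D"])
    np.savez(n+".npz",**{k:s[k] for k in ("image","depth","T","K","D")})
print(robot.get_obs())
E
```

```text
scene [[0.814, -0.344, 0.468, 1.052], [0.581, 0.473, -0.663, -0.709], [0.007, 0.811, 0.585, 0.71], [0.0, 0.0, 0.0, 1.0]] [ 0.94632054 -0.0071306   0.61971408] 57.04886587706783 [-0.10514659  0.          0.          0.          0.        ]
top [[0.006, 1.0, -0.022, 0.51], [-1.0, 0.006, -0.001, -0.017], [-0.001, 0.022, 1.0, 1.227], [0.0, 0.0, 0.0, 1.0]] [ 2.21224229e-02  1.27919838e-03 -1.56490277e+00] 49.179330810597584 [-0.0831938  0.         0.         0.         0.       ]
{'time': 0.1, 'joint_positions': array([-1.33909082e+00,  8.78850851e-02,  1.37209409e+00, -4.24876882e-06,
        1.68360780e+00, -1.03085801e-01]), 'qvel': array([-1.83908100e-03, -3.48682956e-03, -3.47579847e-03,  2.36631858e-05,
        1.91369975e-03,  2.07118021e-04]), 'joint_torque': array([ 1.46011138e-03, -3.41253018e+01, -3.03301299e+01,  7.20018544e-02,
        3.04231653e-02, -1.01259366e-04]), 'tool_pos': array([ 0.18060165, -0.51897716,  0.20442363]), 'ee_rot': array([-3.13960848e+00, -2.01021971e-04,  3.34790630e-01]), 'wrist_force': array([0.34882191, 0.70072712, 0.16501879]), 'wrist_torque': array([-0.0352148 , -0.00324054, -0.01556648]), 'finger_force': 0.0, 'width': 0.09410521567814631}
```

View pics/scene.png

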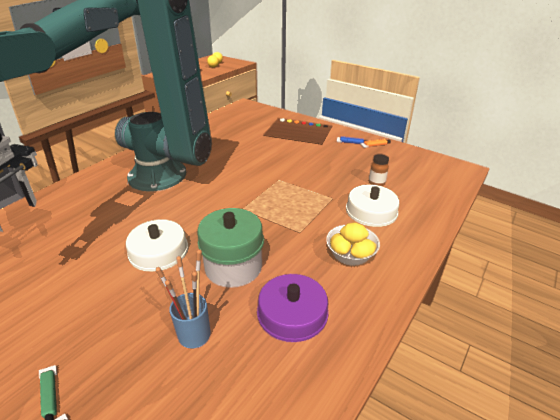

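View pics/top.png

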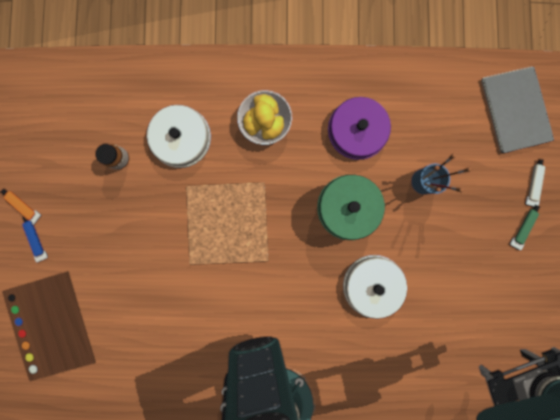

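Scene view: the green lid on the steel tank is at about (230,235) and the cork mat at (288,205). Top view: the green knob is at (353,208), the mat centre at (227,223), and the brush mug at (431,180) with its tips fanning out.

Lid look-alikes in the top view are white (178,136), white (375,287) and purple (360,127). The green one at (352,207) is the only one standing on a steel tank.

Run:
```python
from h import *
out=[]
S={}
for n in ("top","scene"):
    s=dict(np.load(n+".npz")); S[n]=s; P=cloud(s)
    hsv=cv2.cvtColor(s["image"],cv2.COLOR_RGB2HSV); H,Sa,V=cv2.split(hsv)
    g=((H>55)&(H<90)&(Sa>80)&(V>40)&(P[:,:,2]<.2)&(P[:,:,2]>.08)).astype(np.uint8)
    k,l,st,c=cv2.connectedComponentsWithStats(g); i=1+np.argmax(st[1:,4]); q=P[l==i]
    print(n,"green",c[i],st[i],np.nanmedian(q,0).round(4),np.nanpercentile(q,[1,99],0).round(3).tolist())
    x,y,w,h=st[i][:4]; m=np.zeros_like(g); m[y:y+h,x:x+w]=1
    if n=="scene": m[y-25:y,x:x+w]=1
    kn=m&(V<60)&(P[:,:,2]>.145)
    k2,l2,st2,c2=cv2.connectedComponentsWithStats(kn.astype(np.uint8)); j=1+np.argmax(st2[1:,4])
    q=P[l2==j]; t=q[q[:,2]>.162]; print(" knob",c2[j],st2[j],np.nanmedian(q,0).round(4),np.nanmean(t,0).round(4),len(t), "plane", plane(s,[c2[j]],.168).round(4))
    # top rim ellipse of lid
    if n=="top":
        fl=q; cn=max(cv2.findContours((l==i).astype(np.uint8),0,2)[0],key=cv2.contourArea); e=cv2.minEnclosingCircle(cn); print(" circ",e,plane(s,[e[0]],.1).round(4))
        mt=((P[:,:,2]<.02)&(np.arange(560)[None]>180)&(np.arange(560)[None]<275)&(np.arange(420)[:,None]>175)&(np.arange(420)[:,None]<270)&(P[:,:,2]>.0035)).astype(np.uint8)
        mt=cv2.morphologyEx(mt,cv2.MORPH_OPEN,np.ones((5,5)))
        cn=max(cv2.findContours(mt,0,2)[0],key=cv2.contourArea); r=cv2.minAreaRect(cn); print(" mat",r,plane(s,[r[0]],.006).round(4),plane(s,cv2.boxPoints(r),.006).round(3).tolist())
        print(" manual mat",plane(s,[[187,184],[266,183],[268,262],[190,264]],.006).round(3).tolist())
        for nm,(a,b,c_,d) in dict(brush=(385,140,470,215),lem=(235,88,296,148),w1=(340,250,412,325),w2=(140,100,215,172),pur=(328,95,393,162)).items():
            z=P[b:d,a:c_].reshape(-1,3); z=z[z[:,2]>.02]; print(" ",nm,z.min(0).round(3),z.max(0).round(3))
s=S["scene"]; im=cv2.resize(s["image"][180:350,140:310],None,fx=2,fy=2); im2=cv2.resize(S["top"]["image"][160:330,300:470],None,fx=2,fy=2)
cv2.imwrite("pics/crop.png",np.hstack([im,im2])[:,:,::-1])
```

```text
top green [350.65826514 206.95384615] [ 319  176   65   63 3055] [ 0.5292 -0.1789  0.1352] [[0.46, -0.253, 0.129], [0.601, -0.11, 0.141]]
 knob [353.11111111 206.74747475] [348 202  12  11  99] [ 0.5288 -0.1806  0.1688] [ 0.5297 -0.1822  0.1688] 88 plane [[ 0.5293 -0.1812  0.168 ]]
 circ ((350.9499816894531, 206.70208740234375), 32.163818359375) [[ 0.5306 -0.1863  0.1   ]]
 mat ((226.53175354003906, 242.87364196777344), (39.8109245300293, 75.2169418334961), 64.29004669189453) [[0.4342 0.1303 0.006 ]] [[0.438, 0.244, 0.006], [0.526, 0.064, 0.006], [0.431, 0.017, 0.006], [0.342, 0.197, 0.006]]
 manual mat [[0.59, 0.238, 0.006], [0.594, 0.026, 0.006], [0.384, 0.02, 0.006], [0.377, 0.228, 0.006]]
  brush [ 0.566 -0.438  0.02 ] [ 0.704 -0.282  0.229]
  lem [ 0.693 -0.039  0.021] [0.829 0.098 0.115]
  w1 [ 0.245 -0.34   0.02 ] [ 0.401 -0.183  0.09 ]
  w2 [0.639 0.181 0.02 ] [0.795 0.336 0.091]
  pur [ 0.663 -0.296  0.02 ] [ 0.819 -0.14   0.091]
scene green [228.53 237.88] [207 223  47  27 500] [ 0.5581 -0.2195  0.1342] [[0.501, -0.26, 0.13], [0.602, -0.174, 0.136]]Traceback (most recent call last):
  File "<stdin>", line 13, in <module>
    return _wrapfunc(a, 'argmax', axis=axis, out=out, **kwds)
    return bound(*args, **kwds)
ValueError: attempt to get argmax of an empty sequence
```

Run:
```python
from h import *
a,b=[dict(np.load(n+".npz"))["image"] for n in ("scene","top")]
im=cv2.resize(a[190:310,180:300],None,fx=3,fy=3); im2=cv2.resize(b[150:270,300:420],None,fx=3,fy=3)
cv2.imwrite("pics/crop.png",np.hstack([im,im2])[:,:,::-1])
h=cv2.cvtColor(b,cv2.COLOR_RGB2HSV).astype(int)
s=dict(np.load("top.npz"))
# cork: lower saturation than the table
g=((h[:,:,1]<150)&(h[:,:,2]>110)&(h[:,:,0]<25)).astype(np.uint8); g[:, :170]=0; g[:,285:]=0; g[:165]=0; g[285:]=0
g=cv2.morphologyEx(g,cv2.MORPH_CLOSE,np.ones((5,5)))
c=max(cv2.findContours(g,0,2)[0],key=cv2.contourArea); r=cv2.minAreaRect(c); p=plane(s,cv2.boxPoints(r),.006)
print(r,p.round(3).tolist(),p.mean(0).round(4),np.linalg.norm(p-np.roll(p,1,0),axis=1).round(3))
# deltas helper: world target -> tool
o=robot.get_obs(); Rt=R.from_euler('xyz',o["ee_rot"])
for t in ([.181,-.519,.26],[.529,-.182,.26],[.529,-.182,.139]):
    print(t,(Rt.inv().apply(np.array(t)-o["tool_pos"])*100).round(2))
print("turn to yaw1.2",(Rt.inv()*R.from_euler('xyz',[np.pi,0,1.2])).as_rotvec().round(3))
```

```text
((227.0, 224.5), (119.0, 114.0), 90.0) [[0.641, 0.284, 0.006], [0.643, -0.021, 0.006], [0.326, -0.023, 0.006], [0.323, 0.281, 0.006]] [0.4832 0.1302 0.006 ] [0.318 0.306 0.317 0.304]
[0.181, -0.519, 0.26] [ 0.04  0.   -5.56]
[0.529, -0.182, 0.26] [ 43.98 -20.39  -5.51]
[0.529, -0.182, 0.139] [ 43.98 -20.37   6.59]
turn to yaw1.2 [-0.002 -0.001 -0.865]
```

View pics/crop.png

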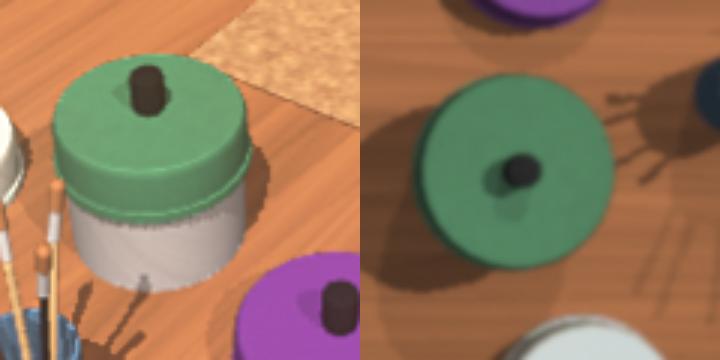

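The crop shows the green lid with its black knob (top crop, about (520,170)) sitting on the steel can, so the choice holds. The colour mask for the mat failed because it filled its window. The hand-read corners give 0.21 m sides, which is right, so I take the mat centre as (0.486, 0.128).

Emit:
move_arm:
  deltas: [0,0,0,0,0,-5.5,-1,0,0,-0.14,5,-2.3,-5.5,-1,0,0,-0.29,9.5,-4.4,-5.5,-1,0,0,-0.43,14,-6.5,-5.5,-1,0,0,-0.58,18.5,-8.6,-5.5,-1,0,0,-0.72,23,-10.7,-5.5,-1,0,0,-0.865,27.5,-12.7,-5.5,-1,0,0,-0.865,32,-14.8,-5.5,-1]

```text
time: 0.9
tool_pos: [0.4333, -0.2747, 0.26]
ee_rot: [-3.141, 0.0, 1.202]
wrist_force: [0.2, -0.1, 1.1]
width: 0.0938
finger_force: 0.0
```

```bash
cat >> h.py <<'E'
def st():
    o=robot.get_obs(); print("t",o["time"],"pos",o["tool_pos"].round(4),"rot",o["ee_rot"].round(3),"F",o["wrist_force"].round(1),"w",round(o["width"],4),"ff",round(o["finger_force"],1)); return o
def d(t):
    o=robot.get_obs(); Rt=R.from_euler('xyz',o["ee_rot"]); print(t,(Rt.inv().apply(np.array(t)-o["tool_pos"])*100).round(2))
E
python3 - <<'E'
from h import *
st(); d([.529,-.182,.26])
E
```

```text
t 0.9 pos [ 0.4333 -0.2747  0.26  ] rot [-3.141  0.     1.202] F [ 0.2 -0.1  1.1] w 0.0938 ff 0.0
[0.529, -0.182, 0.26] [12.1   5.58  0.  ]
```

Emit:
move_arm:
  deltas: [0,0,0,4,1.9,0,-1,0,0,0,8,3.7,0,-1,0,0,0,12.1,5.6,0,-1,0,0,0,12.1,5.6,0,-1,0,0,0,12.1,5.6,0,-1]

```text
time: 1.4
tool_pos: [0.5284, -0.1833, 0.2595]
ee_rot: [-3.14, 0.001, 1.202]
wrist_force: [0.1, -0.8, -0.3]
width: 0.0938
finger_force: 0.0
```

Run:
```python
from h import *
st(); s=snap("wrist"); save(s,"w1.png"); P=cloud(s)
V=s["image"].max(2); m=((V<70)&(P[:,:,2]>.155)&(P[:,:,2]<.175)&(abs(P[:,:,0]-.529)<.05)&(abs(P[:,:,1]+.182)<.05)); q=P[m]
print(len(q),np.median(q,0).round(4) if len(q) else 0,q.min(0).round(3),q.max(0).round(3))
c=cv2.minEnclosingCircle(np.argwhere(m&(P[:,:,2]>.165))[:,::-1].astype(np.float32)); print(c,plane(s,[c[0]],.168).round(4))
```

```text
t 1.4 pos [ 0.5284 -0.1833  0.2595] rot [-3.140e+00  1.000e-03  1.202e+00] F [ 0.1 -0.8 -0.3] w 0.0938 ff 0.0
1030 [ 0.5306 -0.1824  0.1673] [ 0.517 -0.197  0.155] [ 0.544 -0.171  0.169]
((283.4090881347656, 211.0), 17.523698806762695) [[ 0.5305 -0.1832  0.168 ]]
```

View pics/w1.png

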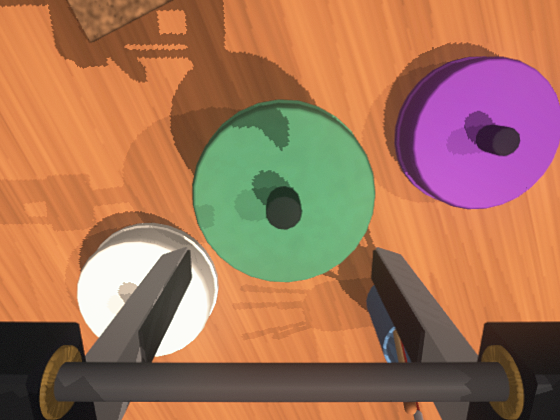

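The wrist view shows the green lid and black knob centred between the fingers at (283,208), which puts the knob at (0.5305, -0.183). That agrees with the top view.

Emit:
move_arm:
  deltas: [0,0,0,0,0.2,3,-1,0,0,0,0,0.2,6,-1,0,0,0,0,0.2,9,-1,0,0,0,0,0.2,11,-1,0,0,0,0,0.2,12,-1,0,0,0,0,0.2,12,-1,0,0,0,0,0.2,12,0,0,0,0,0,0.2,12,1]

```text
time: 2.25
tool_pos: [0.531, -0.1855, 0.1425]
ee_rot: [3.138, 0.0, 1.199]
wrist_force: [-0.2, -0.5, 0.1]
width: 0.0816
finger_force: 0.0
```

Emit:
move_arm:
  deltas: [0,0,0,0,0,0,1,0,0,0,0,0,0,1,0,0,0,0,0,0,1,0,0,0,0,0,0,1,0,0,0,0,0,0,1,0,0,0,0,0,0,1]

```text
time: 2.85
tool_pos: [0.5302, -0.1847, 0.1404]
ee_rot: [-3.141, 0.0, 1.2]
wrist_force: [0.6, -0.0, -0.3]
width: 0.0332
finger_force: 0.0
```

Emit:
move_arm:
  deltas: [0,0,0,0,0,0,1,0,0,0,0,0,0,1,0,0,0,0,0,0,1,0,0,0,0,0,0,1]

```text
time: 3.25
tool_pos: [0.5301, -0.1847, 0.1404]
ee_rot: [-3.141, 0.0, 1.2]
wrist_force: [-1.1, -0.2, 1.0]
width: 0.0273
finger_force: 30.0
```

Emit:
move_arm:
  deltas: [0,0,0,0,0,-0.5,1,0,0,0,0,0,-1.5,1,0,0,0,0,0,-3,1,0,0,0,0,0,-5,1,0,0,0,0,0,-7,1,0,0,0,0,0,-9,1,0,0,0,0,0,-10,1,0,0,0,0,0,-10,1]

```text
time: 4.05
tool_pos: [0.5313, -0.1852, 0.2435]
ee_rot: [3.136, 0.0, 1.2]
wrist_force: [-0.2, -0.4, -2.6]
width: 0.0275
finger_force: 30.0
```

Run:
```python
from h import *
st(); d([.486,.128,.24]); s=snap("top"); P=cloud(s); c=plane(s,[[187,184],[266,183],[268,262],[190,264]],.006); print(c.mean(0))
im=s["image"][130:310,170:450]; cv2.imwrite("pics/lift.png",cv2.resize(im,None,fx=2.5,fy=2.5)[:,:,::-1])
```

```text
t 4.05 pos [ 0.5313 -0.1852  0.2435] rot [3.136 0.    1.2  ] F [-0.2 -0.4 -2.6] w 0.0275 ff 30.0
[0.486, 0.128, 0.24] [ 27.55 -15.58   0.25]
[0.48645978 0.12780287 0.006     ]
```

View pics/lift.png

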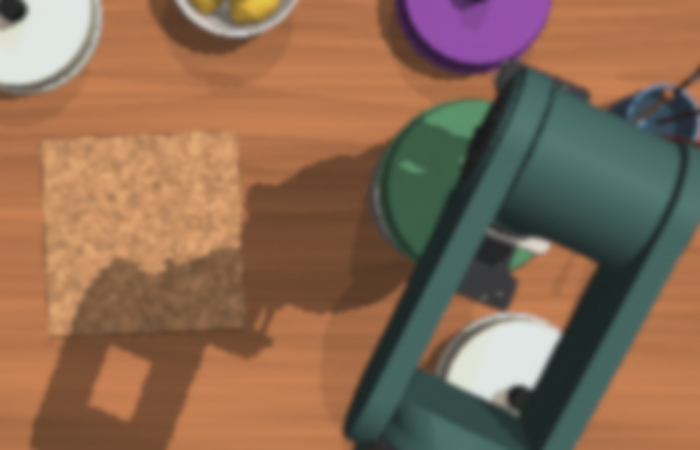

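The lid hangs level in the grip (green at about (440,180)) and the mat is clear at (140,235). Carrying it over now.

Emit:
move_arm:
  deltas: [0,0,0,1.3,-0.8,0,1,0,0,0,4,-2.3,0,1,0,0,0,7.5,-4.2,0,1,0,0,0,11,-6.2,0,1,0,0,0,15,-8.5,0,1,0,0,0,18.5,-10.5,0,1,0,0,0,22,-12.4,0,1,0,0,0,24.5,-13.9,0,1]

```text
time: 4.9
tool_pos: [0.4875, 0.0971, 0.239]
ee_rot: [-3.139, 0.0, 1.202]
wrist_force: [-0.1, -0.1, -2.8]
width: 0.0275
finger_force: 30.0
```

Emit:
move_arm:
  deltas: [0,0,0,1.5,-0.8,0,1,0,0,0,2.7,-1.5,0,1,0,0,0,3,-1.7,0,1,0,0,0,3,-1.7,0,1,0,0,0,3,-1.7,0,1,0,0,0,3,-1.7,0,1]

```text
time: 5.5
tool_pos: [0.4847, 0.1272, 0.2404]
ee_rot: [3.142, 0.0, 1.198]
wrist_force: [1.0, -0.1, -2.3]
width: 0.0276
finger_force: 30.0
```

Run:
```python
from h import *
st(); d([.486,.128,.24]);d([.486,.128,.0625])
```

```text
t 5.5 pos [0.4847 0.1272 0.2404] rot [3.142 0.    1.198] F [ 1.  -0.1 -2.3] w 0.0276 ff 30.0
[0.486, 0.128, 0.24] [0.12 0.09 0.04]
[0.486, 0.128, 0.0625] [ 0.13  0.09 17.79]
```

Emit:
move_arm:
  deltas: [0,0,0,0,0,1,1,0,0,0,0,0,3.5,1,0,0,0,0,0,7,1,0,0,0,0,0,10.5,1,0,0,0,0,0,13.5,1,0,0,0,0,0,15.5,1,0,0,0,0,0,16.5,1,0,0,0,0,0,17.1,1]

```text
time: 6.3
tool_pos: [0.484, 0.1277, 0.0682]
ee_rot: [-3.14, 0.001, 1.199]
wrist_force: [-0.6, -0.1, -2.2]
width: 0.0276
finger_force: 30.0
```

Emit:
move_arm:
  deltas: [0,0,0,0,0,0,1,0,0,0,0,0,0.2,1,0,0,0,0,0,0.4,1,0,0,0,0,0,0.5,1,0,0,0,0,0,0.6,1,0,0,0,0,0,0.6,1,0,0,0,0,0,0.6,1]

```text
time: 7.0
tool_pos: [0.4846, 0.1281, 0.0636]
ee_rot: [3.141, -0.0, 1.2]
wrist_force: [-0.3, -1.0, -2.7]
width: 0.0276
finger_force: 30.0
```

Emit:
move_arm:
  deltas: [0,0,0,0,0,0.1,1,0,0,0,0,0,0.1,1,0,0,0,0,0,0.2,1,0,0,0,0,0,0.2,1,0,0,0,0,0,0.2,1]

```text
time: 7.5
tool_pos: [0.4847, 0.1281, 0.0624]
ee_rot: [3.141, -0.0, 1.2]
wrist_force: [-2.8, -1.0, 4.5]
width: 0.0277
finger_force: 30.0
```

Contact is made: the vertical force went from -2.7 to +4.5 N. Releasing and retreating.

Emit:
move_arm:
  deltas: [0,0,0,0,0,0,-0.2,0,0,0,0,0,0,-1,0,0,0,0,0,0,-1,0,0,0,0,0,0,-1,0,0,0,0,0,0,-1,0,0,0,0,0,0,-1,0,0,0,0,0,0,-1,0,0,0,0,0,-1,-1]

```text
time: 8.3
tool_pos: [0.4833, 0.1279, 0.0703]
ee_rot: [-3.139, 0.002, 1.2]
wrist_force: [-0.6, -0.4, -0.4]
width: 0.0881
finger_force: 0.0
```

Emit:
move_arm:
  deltas: [0,0,0,0,0,-2,-1,0,0,0,0,0,-6,-1,0,0,0,0,0,-10,-1,0,0,0,0,0,-14,-1,0,0,0,0,0,-18,-1,0,0,0,0,0,-20,-1,0,0,0,0,0,-20,-1]

```text
time: 9.0
tool_pos: [0.4862, 0.1284, 0.2766]
ee_rot: [3.133, -0.005, 1.2]
wrist_force: [1.0, -0.0, 0.7]
width: 0.0938
finger_force: 0.0
```

Run:
```python
from h import *
st(); s=snap("top"); P=cloud(s)
I=s["image"]; HS=cv2.cvtColor(I,cv2.COLOR_RGB2HSV)
v,u=np.mgrid[:420,:560]
red=((HS[:,:,0]<6)|(HS[:,:,0]>174))&(HS[:,:,1]>170)&(abs(P[:,:,0]-.53)<.08)&(abs(P[:,:,1]+.182)<.08)&(P[:,:,2]>.09)
print(red.sum()); q=np.argwhere(red)[:,::-1].astype(np.float32)
if len(q)>5:
    r=cv2.minAreaRect(q); b=plane(s,cv2.boxPoints(r),.124); print(r,P[red].mean(0),b.round(3).tolist(),b.mean(0))
m=(abs(P[:,:,2]-.056)<.008)&(abs(P[:,:,0]-.485)<.1)&(abs(P[:,:,1]-.128)<.1); print("lid",m.sum(),np.nanpercentile(P[m],[1,50,99],0).round(3).tolist())
cv2.imwrite("pics/open.png",cv2.resize(I[130:310,170:450],None,fx=2.5,fy=2.5)[:,:,::-1])
```

```text
t 9.0 pos [0.4862 0.1284 0.2766] rot [ 3.133 -0.005  1.2  ] F [ 1.  -0.   0.7] w 0.0938 ff 0.0
186
((350.88702392578125, 206.32627868652344), (44.26896286010742, 4.761276721954346), 19.09349250793457) [ 0.5314959  -0.18202229  0.12515184] [[0.543, -0.13, 0.124], [0.554, -0.134, 0.124], [0.519, -0.235, 0.124], [0.509, -0.231, 0.124]] [ 0.53110138 -0.18265998  0.124     ]
lid 1487 [[0.411, 0.054, 0.05], [0.476, 0.096, 0.057], [0.552, 0.144, 0.062]]
```

View pics/open.png

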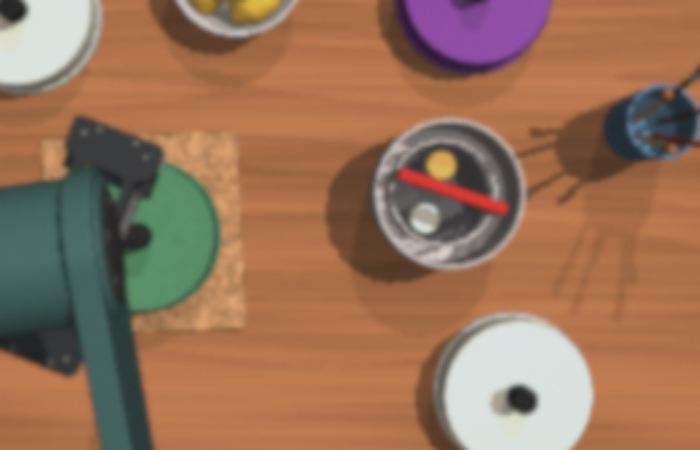

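The lid lies flat on the cork at about (150,240). The tank is open: the red bar is centred at (452,193), the brass cap is at (440,165) and the white cap at (425,217). The bar measures z = 0.125 against an expected 0.124, centred at (0.531, -0.1825) with a heading of about 1.24 rad. Before going lower than last time, I check how far the arm's links would stay from the brushes.

Run:
```python
from h import *
from scipy.spatial import cKDTree
o=st(); t=o["tool_pos"]; tgt=np.array([.531,-.1825,.098])
s0=dict(np.load("top.npz")); B=[]
for n in ("top","scene"):
    Q=cloud(dict(np.load(n+".npz"))).reshape(-1,3); B.append(Q[(Q[:,0]>.54)&(Q[:,0]<.72)&(Q[:,1]<-.27)&(Q[:,1]>-.45)&(Q[:,2]>.03)&(Q[:,2]<.24)])
B=np.vstack(B); print("brush",B.min(0),B.max(0))
A=[]
for n in ("top","scene"):
    Q=cloud(snap(n)).reshape(-1,3); Q=Q[(Q[:,2]>t[2]-.02)&(np.hypot(*(Q[:,:2]-t[:2]).T)<.35)]; A.append(Q)
A=np.vstack(A); a=np.arctan2(tgt[1],tgt[0])-np.arctan2(t[1],t[0])
M=R.from_euler('z',a).as_matrix(); A2=(A-t)@M.T+tgt
dd,i=cKDTree(B).query(A2); k=dd.argsort()[:5]; print(dd[k].round(3),A2[k].round(3).tolist(),B[i[k]].round(3).tolist())
b=A2[(A2[:,1]<-.26)&(A2[:,0]>.5)]; print("lowest arm pts near mug side",b[b[:,2].argsort()[:3]].round(3).tolist())
d([.531,-.1825,.2766]); 
print((R.from_euler('xyz',o["ee_rot"]).inv()*R.from_euler('xyz',[np.pi,0,1.238])).as_rotvec().round(3))
```

```text
t 9.05 pos [0.4853 0.1282 0.2736] rot [ 3.138e+00 -2.000e-03  1.200e+00] F [-0.2 -0.4 -1. ] w 0.0939 ff 0.0
brush [ 0.56451071 -0.44473622  0.03002392] [ 0.71996227 -0.2702707   0.22943326]
[0.098 0.099 0.099 0.1   0.1  ] [[0.551, -0.274, 0.22], [0.556, -0.272, 0.22], [0.553, -0.272, 0.22], [0.558, -0.274, 0.236], [0.56, -0.272, 0.237]] [[0.57, -0.368, 0.198], [0.57, -0.368, 0.198], [0.57, -0.368, 0.198], [0.613, -0.356, 0.225], [0.617, -0.354, 0.226]]
lowest arm pts near mug side [[0.554, -0.263, 0.194], [0.552, -0.267, 0.195], [0.544, -0.261, 0.195]]
[0.531, -0.1825, 0.2766] [-27.23  15.64  -0.65]
[ 0.004 -0.002 -0.038]
```

Emit:
move_arm:
  deltas: [0,0,-0.038,-4,2.3,0,-1,0,0,-0.038,-8.2,4.7,0,-1,0,0,-0.038,-12.4,7.1,0,-1,0,0,-0.038,-16.6,9.5,0,-1,0,0,-0.038,-20.8,11.9,0,-1,0,0,-0.038,-25,14.3,0,-1,0,0,-0.038,-27.2,15.6,0,-1,0,0,-0.038,-27.2,15.6,0,-1]

```text
time: 9.95
tool_pos: [0.5303, -0.185, 0.2676]
ee_rot: [-3.135, 0.0, 1.233]
wrist_force: [0.2, -0.3, 0.0]
width: 0.0943
finger_force: 0.0
```

Emit:
move_arm:
  deltas: [0,0,0,0,0,0,-1,0,0,0,0,0,0,-1]

```text
time: 10.15
tool_pos: [0.531, -0.1806, 0.2705]
ee_rot: [-3.14, -0.001, 1.239]
wrist_force: [-0.1, 1.0, -0.1]
width: 0.0942
finger_force: 0.0
```

Run:
```python
from h import *
st(); s=snap("wrist"); P=cloud(s); I=s["image"]; HS=cv2.cvtColor(I,cv2.COLOR_RGB2HSV)
red=((HS[:,:,0]<6)|(HS[:,:,0]>174))&(HS[:,:,1]>150)&(abs(P[:,:,0]-.531)<.08)&(abs(P[:,:,1]+.182)<.08)&(P[:,:,2]>.118)
k,l,sx,c=cv2.connectedComponentsWithStats(red.astype(np.uint8)); red=l==1+np.argmax(sx[1:,4])
r=cv2.minAreaRect(np.argwhere(red)[:,::-1].astype(np.float32)); b=plane(s,cv2.boxPoints(r),.124); e=np.roll(b,1,0)-b; e=max(e,key=np.linalg.norm)
print(red.sum(),r,"z",np.median(P[red][:,2]),b.mean(0).round(4),"len",np.linalg.norm(e),"yaw",np.arctan(e[1]/e[0])); c=b.mean(0)
d([c[0],c[1],.0975]); save(s,"w2.png")
```

```text
t 10.15 pos [ 0.531  -0.1806  0.2705] rot [-3.140e+00 -1.000e-03  1.239e+00] F [-0.1  1.  -0.1] w 0.0942 ff 0.0
1536 ((282.4999694824219, 191.99996948242188), (12.999998092651367, 117.99998474121094), 0.0) z 0.12333422067809499 [ 0.5319 -0.1818  0.124 ] len 0.10858004630851471 yaw 1.2349407727316555
[np.float64(0.5318603026298862), np.float64(-0.18180684196683836), 0.0975] [-0.11  0.13 17.36]
```

View pics/w2.png

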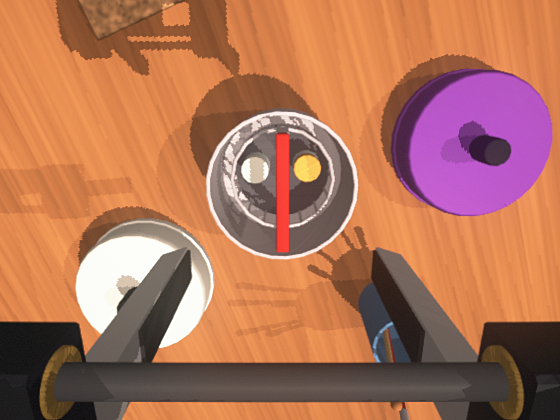

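The wrist view shows the red bar vertical in the image at (282,192), parallel to the pads and midway between them. The pots are at (255,168) and (307,168). The measured length of 109 mm and height of 0.123 fit the description. Descending.

Emit:
move_arm:
  deltas: [0,0,0,-0.1,0.1,3,-1,0,0,0,-0.1,0.1,6.5,-1,0,0,0,-0.1,0.1,10,-1,0,0,0,-0.1,0.1,13,-1,0,0,0,-0.1,0.1,15.5,-1,0,0,0,-0.1,0.1,16.8,-1,0,0,0,-0.1,0.1,17.3,-1,0,0,0,-0.1,0.1,17.3,-1]

```text
time: 11.0
tool_pos: [0.5322, -0.1827, 0.0988]
ee_rot: [3.141, 0.0, 1.239]
wrist_force: [0.4, -0.7, 1.0]
width: 0.0941
finger_force: 0.0
```

Emit:
move_arm:
  deltas: [0,0,0,0,0,0,-1,0,0,0,0,0,0,0,0,0,0,0,0,0,0.4,0,0,0,0,0,0,0.6,0,0,0,0,0,0,0.8,0,0,0,0,0,0,1,0,0,0,0,0,0,1,0,0,0,0,0,0,1]

```text
time: 11.8
tool_pos: [0.5319, -0.1832, 0.0984]
ee_rot: [-3.141, 0.0, 1.238]
wrist_force: [-0.2, 0.2, 0.7]
width: 0.0414
finger_force: 0.0
```

Emit:
move_arm:
  deltas: [0,0,0,0,0,0,1,0,0,0,0,0,0,1,0,0,0,0,0,0,1,0,0,0,0,0,0,1,0,0,0,0,0,0,1]

```text
time: 12.3
tool_pos: [0.5316, -0.1831, 0.0982]
ee_rot: [-3.141, 0.0, 1.238]
wrist_force: [-1.2, 1.1, -0.5]
width: 0.0117
finger_force: 30.0
```

Gripped: 11.7 mm opening at 30 N. Lifting slowly by 14.5 cm, so the underside goes from 5 mm to 150 mm.

Emit:
move_arm:
  deltas: [0,0,0,0,0,-0.2,1,0,0,0,0,0,-0.5,1,0,0,0,0,0,-0.9,1,0,0,0,0,0,-1.4,1,0,0,0,0,0,-1.9,1,0,0,0,0,0,-2.4,1,0,0,0,0,0,-2.8,1,0,0,0,0,0,-3,1]

```text
time: 13.1
tool_pos: [0.5323, -0.1834, 0.1293]
ee_rot: [3.14, 0.0, 1.238]
wrist_force: [0.4, -1.4, -3.0]
width: 0.0119
finger_force: 30.0
```

Emit:
move_arm:
  deltas: [0,0,0,0,0,-0.3,1,0,0,0,0,0,-1,1,0,0,0,0,0,-2,1,0,0,0,0,0,-3.2,1,0,0,0,0,0,-4.4,1,0,0,0,0,0,-5.6,1,0,0,0,0,0,-6.6,1,0,0,0,0,0,-7.3,1]

```text
time: 13.9
tool_pos: [0.5323, -0.1834, 0.2031]
ee_rot: [3.14, 0.0, 1.238]
wrist_force: [0.2, -1.1, -4.4]
width: 0.0119
finger_force: 30.0
```

Emit:
move_arm:
  deltas: [0,0,0,0,0,-0.5,1,0,0,0,0,0,-1.3,1,0,0,0,0,0,-2.2,1,0,0,0,0,0,-3.1,1,0,0,0,0,0,-3.8,1,0,0,0,0,0,-4.1,1,0,0,0,0,0,-4.2,1,0,0,0,0,0,-4.2,1]

```text
time: 14.7
tool_pos: [0.5319, -0.1832, 0.2434]
ee_rot: [-3.141, 0.0, 1.238]
wrist_force: [0.0, 0.6, -3.1]
width: 0.0122
finger_force: 30.0
```

Emit:
move_arm:
  deltas: [0,0,0,0,0,0,1,0,0,0,0,0,0,1,0,0,0,0,0,0,1,0,0,0,0,0,0,1,0,0,0,0,0,0,1]

```text
time: 15.2
tool_pos: [0.5319, -0.1832, 0.2434]
ee_rot: [-3.142, 0.0, 1.238]
wrist_force: [0.5, -0.9, -3.6]
width: 0.0115
finger_force: 30.0
```

Run:
```python
from h import *
st(); s=snap("scene"); P=cloud(s); save(s,"hold.png")
n=(abs(P[:,:,0]-.531)<.08)&(abs(P[:,:,1]+.182)<.08)
h=np.histogram(P[n][:,2],np.arange(0,.3,.01)); print(h[0])
q=P[n]; b=q[(q[:,2]>.12)&(q[:,2]<.2)]; print("basket",b.min(0),np.percentile(b,[1,50,99],0).round(3).tolist())
w=snap("wrist"); Pw=cloud(w); im=np.hstack([cv2.resize(s["image"][160:300,160:300],(400,400)),cv2.resize(w["image"],(400,300))[:, :] if 0 else cv2.resize(w["image"][60:340,140:420],(400,400))])
cv2.imwrite("pics/hold2.png",im[:,:,::-1])
I=s["image"]; HS=cv2.cvtColor(I,cv2.COLOR_RGB2HSV)
HW=cv2.cvtColor(w["image"],cv2.COLOR_RGB2HSV)
red=((HW[:,:,0]<6)|(HW[:,:,0]>174))&(HW[:,:,1]>150)&(abs(Pw[:,:,2]-.266)<.03)&(abs(Pw[:,:,0]-.531)<.08)&(abs(Pw[:,:,1]+.182)<.08)
p=Pw[red]; x=(p-p.mean(0))[:,:2]@np.array([np.cos(1.238),np.sin(1.238)]); print("bar z",np.median(p[:,2]),"tilt",np.polyfit(x,p[:,2],1)[0])
t=snap("top"); Pt=cloud(t)
m=(abs(Pt[:,:,2]-.056)<.01)&(abs(Pt[:,:,0]-.485)<.1)&(abs(Pt[:,:,1]-.128)<.1); print("lid",np.nanpercentile(Pt[m],[1,50,99],0).round(3).tolist())
```

```text
t 15.2 pos [ 0.5319 -0.1832  0.2434] rot [-3.142  0.     1.238] F [ 0.5 -0.9 -3.6] w 0.0115 ff 30.0
[914 273 305 311 306 287 272 237 295  93   0   0   0   0   1 604 166 131
 268 108 184  29  36  34  52  99 229 106  57]
basket [ 0.47492036 -0.24148217  0.14991119] [[0.477, -0.239, 0.152], [0.537, -0.188, 0.162], [0.585, -0.131, 0.199]]
bar z 0.26873194113566057 tilt -0.006564714332516491
lid [[0.412, 0.054, 0.049], [0.485, 0.127, 0.057], [0.559, 0.202, 0.062]]
```

View pics/hold2.png

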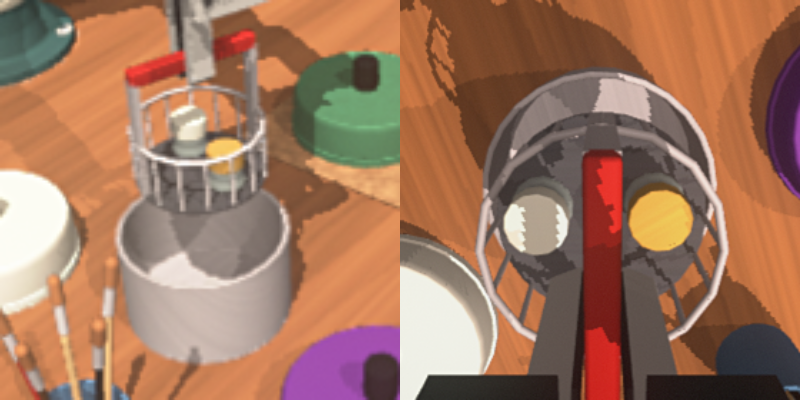

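View pics/hold.png

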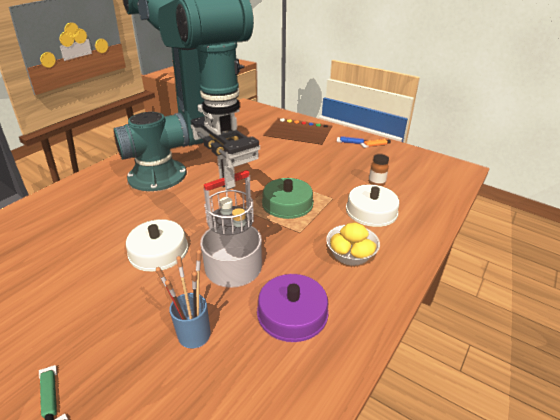

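The pictures show the basket level above the tank, scene (230,215) over (230,255), with both pots in it. Its underside measures 0.150 m against the rim at 0.090 m. The lid is flat on the mat at (288,198), centred at (0.485, 0.127), and the bowl, jar and mug are where they were. Handing in.

```bash
python3 -c "
from bench import robot
print(robot.close_job())"
```

```text
the job is handed in; nothing more can be done
None
```

The job is handed in: the green lid lies right way up on the cork mat, and the basket with both pots is held level about 6 cm above the tank's rim. The last pictures showed the tank, lemons, jar and brushes undisturbed.

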